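# Zero the batch counter, then hold the lid press at its third step

### The job

Start a new batch at the tub-lid press: first turn the reset knob of the batch counter anticlockwise, all the way back to its zero stop, then press the spring-return lever at the side of the press down by its black cross bar, past its first two clicks to the third, and hold it there so that the lid stays pressed on. Do not press the lever before the counter is zeroed, do not force it over the stiff ridge beyond the third detent, and leave the fruit, bowls, lids and scraper where they are. The program finishes while the gripper is still holding the lever down at the third detent, against its spring.

Things in the scene. Friction and masses are not known exactly. Their poses are not given: they have to be found in the camera images.
- press: Fixed tub-lid press, 255 mm high. Origin: underside, at the table. Base 25 mm thick, x -140..120, y -90..90; white column x 0..90, y -60..60; head over a clear tub at -x. The lever leaves the column's -y side, pivots about a line along x through (30, -55, 140) mm; at joint q its bar's centre is x = 30, y = -55 - 130 cos(0.27 - q), z = 140 + 130 sin(0.27 - q). Stands left or right, yaw within 0.2.
- press_lever (a joint): Press lever, rad: 0 = up (its spring returns it there when let go), grows as the bar goes down. Detents 0.18, 0.36, 0.54, each after a ridge (0.09, 0.27, 0.45); stiff ridge from 0.57 (crest 0.685), bottom stop 0.75. Push on the bar: 6 N at first, 8 to 10 N at the third detent, up to 11 N on the ridges, 15 to 20 N on the stiff one. Detents are only felt, they do not hold it.
- lever_grip (a point): Centre of the lever's round black cross bar: 26 mm thick, 80 mm long, always level along the press's x; moves with the lever, from 175 mm above the table (up) to 105 mm (third detent), almost straight down. Its top is 13 mm above this point. A 12 mm steel rod joins it at mid-length from the press's side. Nothing stands above or under it.
- counter: Batch counter, fixed to the table: grey box 100 x 100 x 55 mm high, white round dial on top (face at 58 mm), black reset knob in its middle. Origin: centre of the underside. The zero mark (longest tick; a 7 mm tall steel stop pin beside it, 36 mm from the axis) lies towards its +x. Stands left or right of the table's middle, opposite the press, yaw within 0.5.
- counter_knob (a joint): Angle of the counter's reset knob, rad: 0 = zero stop (a hard stop), growing as the knob turns clockwise seen from above. It starts between 0.7 and 1.4; turning it anticlockwise lowers it. It stays where it is left; friction 0.04 N m.
- knob_grip (a point): On the knob's vertical axis, 84 mm above the table, at gripping height: the knob's upright bar is 14 mm thick, 42 mm long, from 66 to 95 mm above the table, over a round skirt 38 mm across. Turns with the knob: its x axis runs along the bar to the pointer end (white line), which points to the counter's +x at zero; pinch across its y axis.
- apple1: Peeled apple, about 70 mm across and 60 mm high, behind the machines, near the middle. Origin: underside. Leave alone.
- apple2: Peeled apple, 74 mm across and 64 mm high, next to the first. Origin: underside. Leave alone.
- apple3: Peeled apple, 68 mm across and 58 mm high, far left. Origin: underside. Leave alone.
- bowl: Steel mixing bowl heaped with fruit pieces, 250 mm across, about 120 mm high, on the left. Origin: centre of the underside. Leave alone.
- small_bowl: Small steel bowl of fruit pieces, 150 mm across, about 90 mm high, right of the middle at the back. Origin: centre of the underside. Leave alone.
- lids: Stack of six white tub lids, 94 mm across, 60 mm high, on the left. Origin: centre of the underside. Leave alone.
- scraper: Spatula with a black handle, about 250 mm long, lying flat on the right beside a crate. Origin: near its middle. Leave alone.

How it is judged:
By the outcome, as a careful person would: the job done as asked, in the order asked, and still so for the second after the job is handed in, while the arm keeps its last pose, push and grip.
It also fails if it takes over 58 s, if anything falls off the work surface, if the arm or the gripper's body presses on something with over 40 N, if the wrist force passes 120 N, or if a joint passes its speed limit or range.

### The arm

A 6-joint arm with a two-finger parallel gripper is mounted at the origin on the work surface. World frame = base frame: x ahead of the robot, y to its left, z up, the work surface at z = 0. Lengths are in m, angles in degrees, forces in N, time in s.
With the tool pointing down it reaches from about 0.325 to 0.775 m from the base axis. Payload 5.5 kg.
Tool frame: the origin (TCP) lies on the centre line of the jaws, within the pads' length; the fingertips stand 8 mm ahead of it and the grasp point (between the pads) lies 11 mm behind it; z points along the fingers, y is the direction in which the jaws open and shut (so a half turn about z gives the same grasp; the last joint's range is limited). The gripper opens to 88 mm and grips with 3 to 60 N. Pads are 20 mm wide; open, the fingers measure 115 mm over their backs; the gripper's body (75 mm by 178 mm) begins 61 mm behind the grasp point.
Start: joints at [71.752, 5.22, 70.514, -0, 104.267, -3.249], TCP at [0.155, 0.58, 0.231] pointing down, gripper open.
Joint ranges: [-164.24, 164.24], [-49.07, 125.15], [9.68, 141.18], [-86.29, 266.29], [3.28, 154.24], [-151.56, 151.56]. Speed limits (degrees/s): [147.25, 147.25, 172.46, 180, 180, 180].

### API

Orientations are given as [roll, pitch, yaw] about the fixed x, y, z axes, in that order (R = Rz(yaw) Ry(pitch) Rx(roll)).
In Python, from cell import arm gives the robot as it stands. Calls block until the motion is done:
- arm.goto(position, orientation): joint-space move of the TCP to a pose.
- arm.move_l(position, speed=0.15, ori=None): straight line of the TCP; ori=None keeps the orientation; speed is the mean speed in m/s.
- arm.movej(angles): joint-space move.
- arm.gripper_to(opening): opening from 0.0 (shut) to 1.0 (fully open); the grip force is fixed at half the most; returns when the fingers have stopped.
- arm.hold(seconds).
- arm.solve_ik(position, orientation): joint angles nearest the present ones, or None.
- arm.state(): the state.
- arm.capture(name): name is "scene" or "side" or "wrist"; returns a dict with "img" (384x512x3 uint8, red, green, blue), "camera_matrix" (3x3 intrinsics, pixels), "dist" ([k1, k2, p1, p2, k3] as OpenCV has them; the pictures are not rectified), "pose" (4x4, takes a point from camera to world coordinates). Camera axes: x right, y down, z forward; pixel columns grow to the right and rows downward; lengths in m; the calibration is good to about 2 mm. A picture is of the moment at which its call begins. There is no depth.
A pose or a line that the arm cannot do raises arm.MotionError and nothing moves.
- arm.finish_job(): hands the job in, once; it reports no verdict.
Trained networks look in the newest picture that a camera, given by its name, has taken for a name from the list of things; names that differ only in an ending like _2 or _b are one class to them, and where a whole thing is asked for, a point or a joint stands for the part that bears it (a point fixed in the world has none). Each returns a list of dicts, best first, with "conf" (0 to 1); they miss things now and then, are a little off and sometimes report something else, mostly with a low value. They report only what shows in the picture. A call takes as long as a camera call.
- arm.regions_of(camera, target): "region" (384x512 bool, what is visible of it).
- arm.landmark_of(camera, target): "location" ([x, y, z] in m, in world coordinates, good to about 4 mm: a listed point, or the origin of a listed thing).
The state is a dict: "time": time; "joint_positions": joint angles; "qvel": joint speeds; "joint_efforts": joint torques, N m; "tool_pos": TCP position; "ee_rot": TCP orientation; "contact_force": force on the tool from outside, world axes, zero at the start; "moment": the same for the moment, N m; "gripper_width": opening from 0.0 (shut) to 1.0 (fully open).
Only numpy, scipy, OpenCV 4.12 (cv2) and the standard library are available. Lean on these libraries where they do the work, as an engineer would, in place of code of your own. Each camera call takes 0.05 s, during which the arm holds its last target.

## Working session

There is one attempt and no reset: what is moved stays moved. The work goes in short steps, each a Python script; the robot and the scene stay as the last script left them, time stands still between calls to the robot, and variables do not carry over. Pictures are saved under pics/ and viewed, and the job is handed in when it is done.

```bash
ls; mkdir -p pics; python3 - <<'E'
from cell import arm
import cv2
for c in ["scene","side","wrist"]:
    r=arm.capture(c); cv2.imwrite(f"pics/{c}0.png",r["img"][:,:,::-1]); print(c,r["pose"].round(3).tolist())
    for t in ["knob_grip","lever_grip","counter","press"]:
        print(t,[(d["conf"],[round(float(v),4) for v in d["location"]]) for d in arm.landmark_of(c,t)][:3])
s=arm.state();print({k:s[k] for k in s})
E
```

```text
pics
scene [[-0.652, 0.456, -0.605, 1.355], [0.758, 0.393, -0.52, 0.672], [0.0, -0.798, -0.603, 0.93], [0.0, 0.0, 0.0, 1.0]]
knob_grip [(0.61, [0.5174, -0.1951, 0.0804])]
lever_grip [(0.74, [0.5325, 0.0305, 0.173])]
counter [(0.77, [0.5154, -0.1949, -0.0008]), (0.5, [0.7168, -0.0256, 0.002])]
press [(0.88, [0.4743, 0.2066, -0.0011])]
side [[0.922, -0.198, 0.331, 0.103], [-0.386, -0.509, 0.769, -1.071], [0.016, -0.838, -0.546, 0.914], [0.0, 0.0, 0.0, 1.0]]
knob_grip [(0.49, [0.5154, -0.1908, 0.088])]
lever_grip [(0.58, [0.5305, 0.0279, 0.1747])]
counter [(0.67, [0.5138, -0.1936, 0.0015])]
press [(0.75, [0.4734, 0.2044, 0.0])]
wrist [[0.259, 0.93, 0.26, 0.084], [0.966, -0.249, -0.07, 0.599], [-0.001, 0.27, -0.963, 0.384], [0.0, 0.0, 0.0, 1.0]]
knob_grip []
lever_grip []
counter []
press []
{'time': 0.75, 'joint_positions': array([ 7.17541005e+01,  5.21762503e+00,  7.05130910e+01, -1.38903219e-03,
        1.04267076e+02, -3.24857546e+00]), 'qvel': array([-0.07540304,  0.00299141, -0.0460972 ,  0.00616957,  0.0271118 ,
        0.04916887]), 'joint_efforts': array([-4.51209226e-04, -4.46114838e+01, -4.06440961e+01,  6.98975008e-02,
        1.94712309e-02,  6.64814166e-06]), 'tool_pos': array([0.15527715, 0.57957345, 0.23066048]), 'ee_rot': array([1.79997872e+02, 1.46913653e-03, 1.65002334e+02]), 'contact_force': array([-0.03664284,  0.02783162,  0.45558512]), 'moment': array([-0.05620729,  0.02997656, -0.02261474]), 'gripper_width': 1.0013300171215505}
```

View pics/scene0.png

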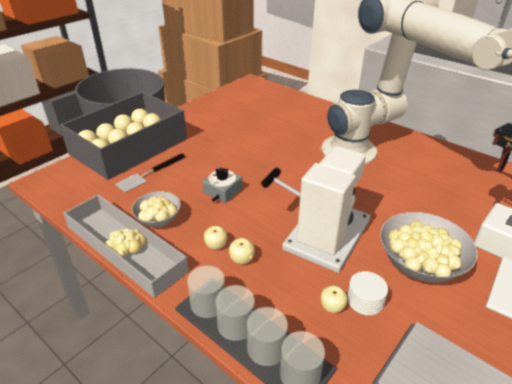

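View pics/side0.png

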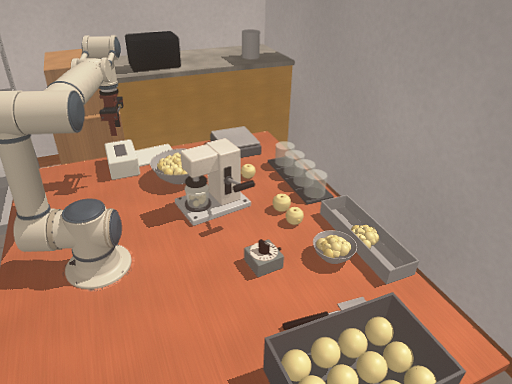

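The press stands at the left (lever bar near pixel (270,177) in the scene view), and the counter at the right near (222,182). The networks' positions agree with both views. Next I'll look at the knob from above.

```bash
python3 - <<'E'
from cell import arm
import cv2, numpy as np
p=arm.state()["tool_pos"]
arm.move_l([p[0],p[1],0.42],speed=0.25)
arm.goto([0.46,-0.194,0.38],[180,0,180])
arm.move_l([0.46,-0.194,0.25],speed=0.2)
r=arm.capture("wrist"); im=r["img"][:,:,::-1]; cv2.imwrite("pics/w1.png",im)
np.savez("w1.npz",**{k:np.array(v) for k,v in r.items()})
for t in ["knob_grip","counter"]:
    print(t,[(d["conf"],[round(float(v),4) for v in d["location"]]) for d in arm.landmark_of("wrist",t)][:3])
print(arm.state()["time"],arm.state()["joint_positions"].round(1),r["pose"].round(3).tolist())
# rectify to the plane z: dial face orthographic, x up y left, 2px/mm
def ortho(z,c,half=.07,n=560):
    u,v=np.meshgrid(np.arange(n),np.arange(n))
    X=c[0]+half*(1-2*v/n); Y=c[1]+half*(1-2*u/n)
    P=np.stack([X,Y,np.full_like(X,z)],-1).reshape(-1,3)
    T=np.linalg.inv(r["pose"])
    q,_=cv2.projectPoints(P,cv2.Rodrigues(T[:3,:3])[0],T[:3,3],r["camera_matrix"],np.array(r["dist"]))
    q=q.reshape(n,n,2).astype(np.float32)
    return cv2.remap(im.copy(),q[...,0],q[...,1],cv2.INTER_CUBIC)
cv2.imwrite("pics/o58.png",ortho(.058,(.515,-.194))); cv2.imwrite("pics/o95.png",ortho(.095,(.515,-.194)))
E
```

```text
knob_grip [(0.62, [0.5183, -0.195, 0.0845])]
counter [(0.78, [0.5158, -0.193, -0.0006])]
5.5333 [ -26.8  -10.    83.2    0.   106.7 -116.8] [[-0.0, 0.963, 0.271, 0.386], [1.0, 0.0, -0.001, -0.194], [-0.001, 0.271, -0.963, 0.405], [0.0, 0.0, 0.0, 1.0]]
```

View pics/w1.png

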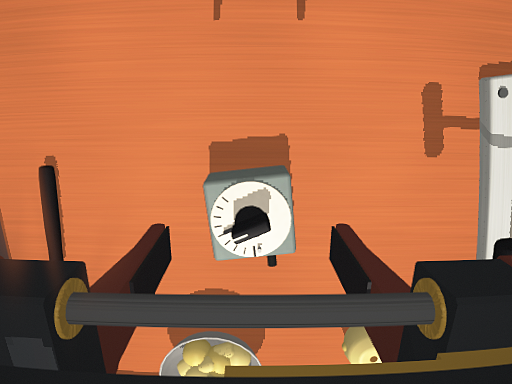

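View pics/o58.png

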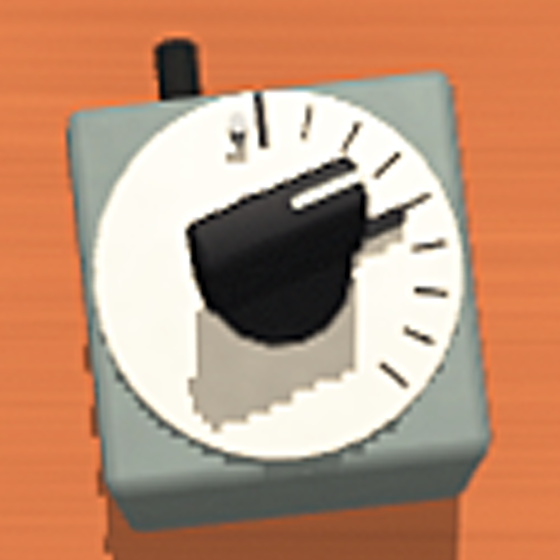

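View pics/o95.png

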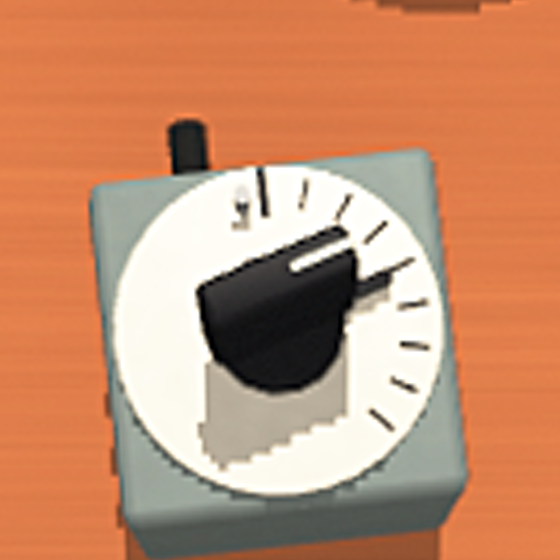

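Counter (measured in the rectified top view): dial centre is about (0.516, -0.1935) and the zero tick lies at about +6° yaw. The bar points to about -67°, so q is about 1.27 rad, within the stated range. Next I'll pinch at yaw 113°, which is the same bar axis.

```bash
python3 - <<'E'
from cell import arm
import numpy as np
c=[0.516,-0.194]
arm.goto([*c,0.18],[180,0,113])
print(arm.state()["joint_positions"].round(1))
arm.move_l([*c,0.077],speed=0.12)
print(arm.state()["contact_force"].round(1))
arm.gripper_to(0.0)
s=arm.state(); print("w",s["gripper_width"]*88, s["tool_pos"].round(4),s["ee_rot"].round(1),s["contact_force"].round(1),s["moment"].round(3),s["time"])
E
```

```text
[-24.1  -2.6  83.5  -0.   99.  -47.2]
[ 0.1 -0.6 -0.5]
w 14.043696387295583 [ 0.5169 -0.1936  0.077 ] [179.9   0.  113. ] [ 4.4  1.  -2. ] [ 0.159 -0.773  0.061] 8.7833
```

```bash
python3 - <<'E'
from cell import arm
import numpy as np
j=arm.state()["joint_positions"].copy()
q6=j[5]; 
for d in [15,30,45,55,62,66,69,71,73,75,77,79,81,83]:
    j[5]=q6-d; arm.movej(list(j)); s=arm.state()
    print(d,s["ee_rot"][2].round(2),s["contact_force"].round(1),s["moment"].round(3),s["joint_efforts"][5].round(3),round(s["gripper_width"]*88,2),round(s["time"],2))
    if abs(s["joint_efforts"][5])>0.6: break
E
```

```text
15 127.82 [1.7 0.4 0.2] [-0.022 -0.228  0.005] -0.303 14.04 9.14
30 142.69 [ 2.1  0.5 -1.5] [ 0.05  -0.326  0.032] -0.273 14.16 9.5
45 157.65 [ 2.7  0.6 -1. ] [ 0.123 -0.461 -0.007] -0.262 13.89 9.86
55 167.62 [3.4 0.9 0. ] [ 0.147 -0.484  0.025] -0.339 14.23 10.15
62 174.63 [ 4.3  2.3 -0.8] [ 0.195 -0.612  0.036] -0.36 13.96 10.4
66 178.73 [ 3.9  1.8 -1.4] [ 0.258 -0.682  0.057] -0.166 13.53 10.65
69 -178.18 [ 4.6  1.5 -1.8] [ 0.337 -0.688  0.057] -0.115 14.02 10.9
71 -176.13 [ 4.5  2.2 -1.3] [ 0.339 -0.779  0.012] -0.038 14.05 11.15
73 -174.12 [ 4.4  1.5 -1. ] [ 0.333 -0.746  0.106] -0.039 14.21 11.4
75 -172.2 [ 4.8  2.6 -1.3] [ 0.477 -0.766 -0.636] -0.751 13.7 11.65
```

Hard-stop contact shows at yaw ≈187°: Mz jumped to -0.64 N·m. I'll nudge slightly further, confirm, let go and look.

```bash
python3 - <<'E'
from cell import arm
import numpy as np, cv2
j=arm.state()["joint_positions"].copy()
j[5]-=1.0; arm.movej(list(j)); s=arm.state()
print(s["ee_rot"][2].round(2),s["moment"].round(3),s["joint_efforts"][5].round(3))
arm.hold(0.3); s=arm.state(); print(s["ee_rot"][2].round(2),s["moment"].round(3))
arm.gripper_to(0.6)
p=s["tool_pos"]
arm.move_l([p[0],p[1],0.16],speed=0.15)
arm.goto([0.46,-0.194,0.25],[180,0,180])
r=arm.capture("wrist"); im=r["img"][:,:,::-1]
n=560;half=.07;c=(.515,-.194)
u,v=np.meshgrid(np.arange(n),np.arange(n))
T=np.linalg.inv(r["pose"]);o=[]
for z in (.058,.095):
    X=c[0]+half*(1-2*v/n); Y=c[1]+half*(1-2*u/n)
    P=np.stack([X,Y,np.full_like(X,z)],-1).reshape(-1,3)
    q,_=cv2.projectPoints(P,cv2.Rodrigues(T[:3,:3])[0],T[:3,3],r["camera_matrix"],np.array(r["dist"]))
    q=q.reshape(n,n,2).astype(np.float32)
    o.append(cv2.resize(cv2.remap(im.copy(),q[...,0],q[...,1],cv2.INTER_CUBIC),(400,400)))
cv2.imwrite("pics/o2.png",np.hstack(o)); print(arm.state()["time"])
E
```

```text
-171.34 [ 0.43  -0.705 -0.86 ] -0.835
-171.23 [ 0.394 -0.743 -0.836]
14.2167
```

View pics/o2.png

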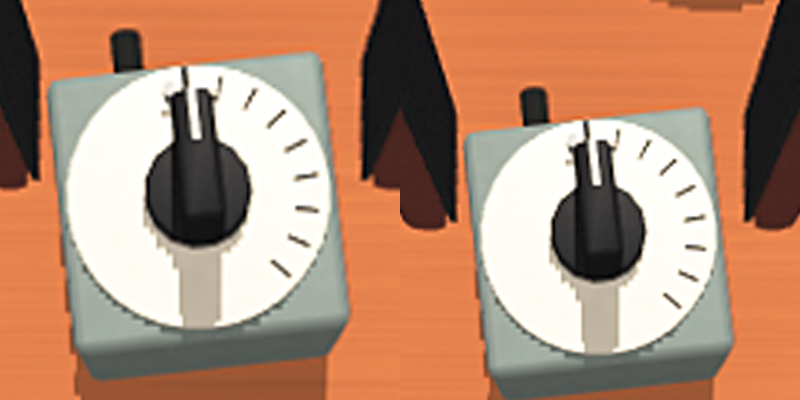

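The pointer (about (190,90) in the left panel) now lies against the stop pin and the long zero tick, so the counter is zeroed. I'll now move above the lever, shut the gripper and refine the bar position.

```bash
python3 - <<'E'
from cell import arm
import numpy as np, cv2
arm.move_l([0.46,-0.194,0.36],speed=0.25)
arm.goto([0.532,0.0,0.33],[180,0,98.6])
arm.gripper_to(0.0)
for c in ["wrist","scene","side"]:
    r=arm.capture(c); cv2.imwrite(f"pics/{c}3.png",r["img"][:,:,::-1])
    for t in ["lever_grip","press"]:
        print(c,t,[(d["conf"],[round(float(v),4) for v in d["location"]]) for d in arm.landmark_of(c,t)][:2])
    if c=="wrist": R=r
# ortho at bar-centre height
im=R["img"][:,:,::-1]; n=600;half=.15;cc=(.50,.10)
u,v=np.meshgrid(np.arange(n),np.arange(n))
T=np.linalg.inv(R["pose"])
X=cc[0]+half*(1-2*v/n); Y=cc[1]+half*(1-2*u/n)
P=np.stack([X,Y,np.full_like(X,.175)],-1).reshape(-1,3)
q,_=cv2.projectPoints(P,cv2.Rodrigues(T[:3,:3])[0],T[:3,3],R["camera_matrix"],np.array(R["dist"]))
q=q.reshape(n,n,2).astype(np.float32)
cv2.imwrite("pics/o3.png",cv2.remap(im.copy(),q[...,0],q[...,1],cv2.INTER_CUBIC))
s=arm.state();print(s["time"],s["tool_pos"].round(4),s["contact_force"].round(2),s["joint_positions"].round(1))
E
```

```text
wrist lever_grip [(0.82, [0.5348, 0.0317, 0.1715])]
wrist press [(0.66, [0.4751, 0.2071, 0.0028])]
scene lever_grip []
scene press [(0.7, [0.532, 0.0284, 0.1737]), (0.6, [0.474, 0.2046, 0.0005])]
side lever_grip [(0.59, [0.5298, 0.0291, 0.177]), (0.16, [0.7104, 0.0711, -0.0011])]
side press [(0.84, [0.4757, 0.206, 0.0025])]
17.7667 [0.532 0.    0.33 ] [0.12 0.82 0.01] [ -3.7  -2.7  68.4   0.  114.3 -12.3]
```

View pics/wrist3.png

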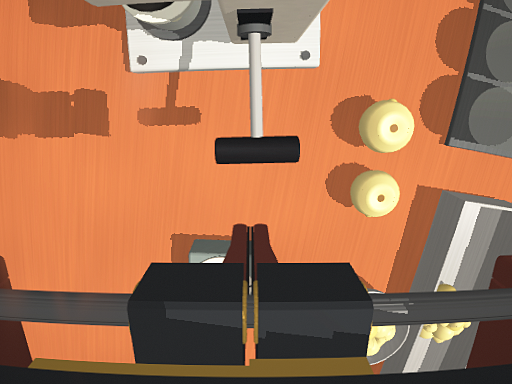

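View pics/o3.png

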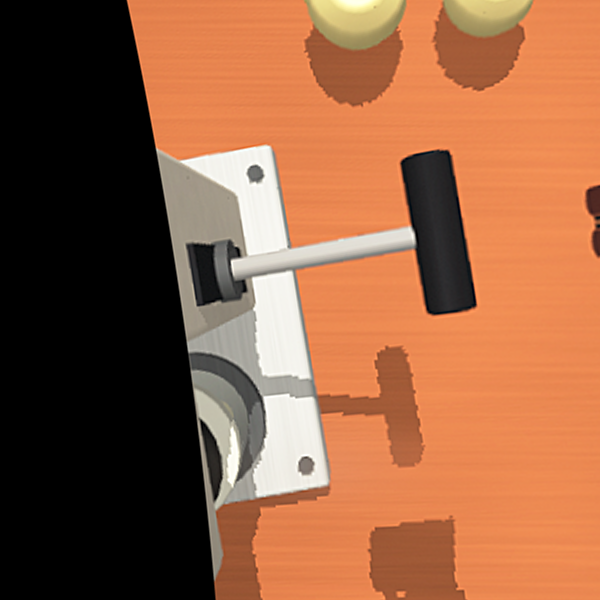

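The bar centre measures (0.5335, 0.0305), and its axis yaw of 8.7° agrees with the networks. Next I'll press down along the arc in steps, watching the force.

```bash
python3 - <<'E'
from cell import arm
import numpy as np
B=np.array([0.5333,0.0302]); d=np.array([np.sin(np.radians(8.7)),-np.cos(np.radians(8.7))])
def pose(q):
    e=.130*np.cos(.27-q)-.130*np.cos(.27)
    return [*(B+d*e), .140+.130*np.sin(.27-q)+.021]
arm.goto([*B,0.25],[180,0,98.7])
arm.move_l([*B,0.202],speed=0.1)
print(arm.state()["contact_force"].round(2))
for q in [0.0,.03,.06,.09,.12,.15,.18,.22,.27,.31,.36,.40,.43,.45,.47,.49,.51,.53,.54]:
    arm.move_l(pose(q),speed=0.04); s=arm.state()
    z=s["tool_pos"][2]; qa=.27-np.arcsin((z-.161)/.13)
    print(q,"qa",qa.round(3),(s["tool_pos"]-pose(q)).round(4),s["contact_force"].round(1),round(s["time"],1))
    if s["contact_force"][2]>13.5 or (q>.1 and s["contact_force"][2]<2): print("stop");break
E
```

```text
[ 0.43 -0.24  0.66]
0.0 qa -0.003 [0.0002 0.     0.0004] [ 0.9 -0.1  0.3] 19.1
0.03 qa 0.019 [0.0003 0.     0.0013] [-1.4  0.2  6.1] 19.4
0.06 qa 0.045 [ 0.0003 -0.0001  0.002 ] [-1.1 -0.9  7.4] 19.6
0.09 qa 0.077 [ 0.0004 -0.0006  0.0017] [-1.1 -2.1  7.3] 19.9
0.12 qa 0.11 [ 0.0005 -0.001   0.0013] [ 0.4 -3.3  7.5] 20.1
0.15 qa 0.141 [ 0.0005 -0.0011  0.0012] [-0.7 -4.   7. ] 20.4
0.18 qa 0.166 [ 0.0006 -0.0013  0.0018] [-0.4 -5.1  8.6] 20.6
0.22 qa 0.204 [ 0.0007 -0.0018  0.0021] [-0.4 -5.6  9.5] 20.9
0.27 qa 0.255 [ 0.0008 -0.0019  0.002 ] [ 0.7 -6.3  7.4] 21.2
0.31 qa 0.298 [ 0.0008 -0.0014  0.0015] [ 0.6 -5.1  6.8] 21.5
0.36 qa 0.344 [ 0.001  -0.0018  0.0021] [ 0.5 -6.3  9.7] 21.8
0.4 qa 0.381 [ 0.0012 -0.0019  0.0024] [ 0.7 -7.8  8.8] 22.1
0.43 qa 0.407 [ 0.0013 -0.0024  0.0029] [-0.2 -8.3 10.6] 22.4
0.45 qa 0.428 [ 0.0014 -0.0024  0.0029] [-0.5 -7.7  9.7] 22.6
0.47 qa 0.45 [ 0.0013 -0.0021  0.0025] [ 0.4 -6.8  9.2] 22.9
0.49 qa 0.473 [ 0.0013 -0.0017  0.0022] [ 2.  -5.7  7.9] 23.1
0.51 qa 0.495 [ 0.0012 -0.0015  0.002 ] [ 0.7 -5.6  6.6] 23.4
0.53 qa 0.512 [ 0.0013 -0.0017  0.0022] [ 0.9 -6.3  8.7] 23.6
0.54 qa 0.52 [ 0.0013 -0.0019  0.0025] [-0.3 -6.7  9.1] 23.9
```

Force minima at about 0.30 and 0.495 and the peak at about 0.41 fit the detent profile, so the z-derived q is right to about 0.01. I'll make up the compliance sag (q ≈ 0.52 → 0.54) and ease the lateral drag.

```bash
python3 - <<'E'
from cell import arm
import numpy as np, cv2
B=np.array([0.5333,0.0302]); d=np.array([np.sin(np.radians(8.7)),-np.cos(np.radians(8.7))])
def pose(q,l):
    e=.130*np.cos(.27-q)-.130*np.cos(.27)+l
    return [*(B+d*e), .140+.130*np.sin(.27-q)+.021]
for q,l in [(.55,.001),(.557,.0015)]:
    arm.move_l(pose(q,l),speed=0.02); arm.hold(.3); s=arm.state()
    z=s["tool_pos"][2]; qa=.27-np.arcsin((z-.161)/.13)
    print(q,"qa",qa.round(3),(s["tool_pos"]-pose(q,l)).round(4),s["contact_force"].round(1),round(s["time"],1))
for c in ["scene","side","wrist"]:
    r=arm.capture(c); cv2.imwrite(f"pics/{c}4.png",r["img"][:,:,::-1])
    for t in ["lever_grip","knob_grip"]:
        print(c,t,[(x["conf"],[round(float(v),4) for v in x["location"]]) for x in arm.landmark_of(c,t)][:2])
cv2.imwrite("pics/all4.png",np.hstack([cv2.resize(cv2.imread(f"pics/{c}4.png")[80:330,120:420] ,(400,333)) for c in ("side","wrist")]))
E
```

```text
0.55 qa 0.528 [ 0.0012 -0.0012  0.0028] [ 0.1 -5.  10.2] 24.4
0.557 qa 0.534 [ 0.0012 -0.0009  0.0029] [-0.8 -3.8 11. ] 25.0
scene lever_grip [(0.5, [0.5329, 0.0289, 0.1044]), (0.21, [0.6083, 0.4111, -0.0013])]
scene knob_grip [(0.62, [0.5198, -0.194, 0.0844])]
side lever_grip [(0.6, [0.5308, 0.0268, 0.1066])]
side knob_grip [(0.56, [0.5173, -0.1888, 0.0842])]
wrist lever_grip [(0.65, [0.5351, 0.0329, 0.1069])]
wrist knob_grip []
```

View pics/all4.png

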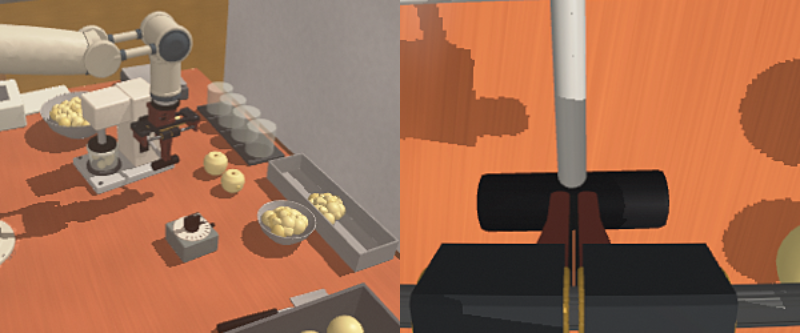

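The bar is at z ≈ 0.106, against 0.105 expected at the third detent. The fingertips sit centrally on its top. I'll check that the hold is stable, then hand in.

```bash
python3 - <<'E'
from cell import arm
import numpy as np
F=[]
for i in range(10):
    arm.hold(.12); s=arm.state(); F.append([*s["contact_force"],.27-np.arcsin((s["tool_pos"][2]-.161)/.13)])
F=np.array(F); print(F.mean(0).round(3),F.std(0).round(3),F[-1].round(3),s["time"])
if abs(F[-1,3]-.54)<.012 and F[:,2].mean()<11.5:
    arm.finish_job(); print("done")
E
```

```text
[-0.579 -3.715 11.     0.534] [0.3   0.39  0.243 0.   ] [-0.336 -3.424 11.636  0.534] 26.575
the job is handed in; nothing more can be done
done
```

The counter is zeroed and the lever is being held down at the third detent. I handed the job in at about 26.6 s, inside the 58 s limit; no verdict was reported.

- **Counter:** I pinched the knob bar (14.0 mm measured, 14 mm expected) and turned it about 75° anticlockwise. It reached its hard stop, where the moment jumped to about -0.85 N·m. A picture after release shows the pointer against the pin and the zero mark.
- **Lever:** I pressed it with the shut fingertips on top of the cross bar. The rises and dips in force matched the first two clicks and the ridge before the third. It held steady at q ≈ 0.534 (third detent 0.54, stiff ridge from 0.57). The cameras put the bar 104–107 mm above the table, against 105 mm expected.

**One check that disagreed:** the vertical push while holding averaged 11.0 N, a little above the stated 8 to 10 N. There was also about 4 N of sideways friction from the bar rolling under the fingertips. So q could be slightly above 0.534, but the push is well short of the 15 to 20 N of the stiff ridge.

I didn't approach the fruit, bowls, lids or scraper. I didn't check each one's position at the end.

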